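# Turn the recipe leaf over

## Task

The recipe stand has one stiff leaf, hinged on the spine across its middle and now lying on the robot's right with its orange face up. Using only the fingertips or the outside of the fingers, never pinching it, turn the leaf calmly over the spine to the left side and press it gently down until it lies fully flat there, green face up. Do not lift, tip or shift the stand, leave the custard cups, flour shaker and tape roll where they are, and finish clear of everything.

Things in the scene. Friction and masses are not known exactly. Their poses are not given: they have to be found in the camera images.
- recipe_stand: Loose low stand, 1.6 kg: dark steel base plate 160 (x) x 170 (y) x 8 mm with two posts that carry the hinge pin (spine). Origin: centre of its underside; x axis along the spine, y to the side where the leaf must end (robot's left), z up. Wire rests 6 mm thick stand at y = -70 and +70 mm, tops just under the flat leaf; beyond y = 85 mm either way only worktop lies under the leaf.
- spine (a point): Middle of the hinge line (spine), 75 mm above the stand's origin; axes as the stand's.
- leaf (a joint): Leaf's angle about the spine: 0 flat on the right (-y), orange up; 1.57 upright; 3.14 flat on the left (+y), green up. Starts at 0 to 0.35. White plate 150 mm along the spine, 5 mm thick, outer edge 138 mm from the spine, 53 mm past the base plate; 0.11 kg +-25%. Hinge friction (0.13 N m) holds it wherever it is left, so push it all the way: 1 to 2 N at the edge.
- leaf_edge (a point): Middle of the leaf's outer edge, half-way through its thickness, 138 mm from the spine; lies 75 mm above the worktop when the leaf is flat.
- custard_cup_a: Pleated cream portion cup filled with custard, 59 mm wide, 45 mm tall; bystander, behind the stand. Origin: centre of its underside, z up.
- custard_cup_b: Second pleated cream portion cup, 59 mm wide, 46 mm tall; bystander, behind the stand. Origin: centre of its underside, z up.
- flour_shaker: Steel flour shaker with a domed pierced cap, 69 mm wide, 106 mm tall; bystander, behind the stand to the left. Origin: centre of its underside, z up.
- tape_roll: Roll of tan masking tape lying flat, 82 mm wide, 24 mm tall; bystander, in front of the stand. Origin: centre of its underside, z up.

How it is judged (in metres and radians):
At the end, for the whole second after the job is handed in: The leaf lies flat on the left, within 0.08 rad (11 mm at its outer edge), at rest; the stand is level and within 25 mm of where it stood; each bystander is upright and within 20 mm of where it stood (value of joint leaf above 3.06 rad and velocity of joint leaf between -0.05 and 0.05 rad/s and distance of recipe_stand from where it was at the start of the episode below 0.025 m and angle between recipe_stand's own z axis and vertical below 0.05 rad and distance of each of custard_cup_a, custard_cup_b, flour_shaker, tape_roll from where it was at the start of the episode below 0.02 m and angle between each of custard_cup_a, custard_cup_b, flour_shaker, tape_roll's own z axis and vertical below 0.2 rad); the robot touches nothing.
It fails at once if the stand is lifted or tipped (height (world z) of recipe_stand above 0.012 m or angle between recipe_stand's own z axis and vertical above 0.12 rad).
It fails at once if the stand is shifted by more than 30 mm (distance of recipe_stand from where it was at the start of the episode above 0.03 m).
It fails at once if the leaf or stand is pinched or forced: the fingers bear on it with more than 30 N (contact force between the fingers and recipe_stand above 30 N).
It fails at once if the leaf is flung over (faster than 5 rad/s) (velocity of joint leaf above 5 rad/s).
It fails at once if a custard cup, the flour shaker or the tape roll is pushed more than 20 mm, lifted or tipped (distance of any of custard_cup_a, custard_cup_b, flour_shaker, tape_roll from where it was at the start of the episode above 0.02 m or angle between any of custard_cup_a, custard_cup_b, flour_shaker, tape_roll's own z axis and vertical above 0.3 rad).
It also fails if it takes over 51 s, if anything falls off the work surface, if the arm or the gripper's body presses on something with over 40 N, if the wrist force passes 120 N, or if a joint passes its speed limit or range.

## Robot

A 6-joint arm with a two-finger parallel gripper is mounted at the origin on a cart in front of the work surface, level with it; the furniture and walls round the work are solid. World frame = base frame: x ahead of the robot, y to its left, z up, the work surface at z = 0. Lengths are in mm, angles in rad, forces in N, time in s.
With the tool pointing down it reaches from about 275 to 750 mm from the base axis. Payload 10.2 kg.
Tool frame: the origin (TCP) lies midway between the tips of the shut fingers; the grasp point (between the pads) lies 19 mm behind it (ctrl.tcp_to_grasp is the z of the grasp point in the tool frame, in mm); z points along the fingers, y is the direction in which the jaws open and shut (so a half turn about z gives the same grasp; the last joint's range is limited). The gripper opens to 85 mm and grips with 20 to 120 N. Pads are 22 mm wide; open, the fingers measure 114 mm over their backs; the gripper's body (76 mm by 85 mm) begins 54 mm behind the grasp point. The pads swing forward as they close: fully open they stand 13 mm farther back than shut.
Start: joints at [1.116, 0.313, 1.498, -0, 1.331, -0.223], TCP at [120.621, 510.962, 231.294] pointing down, gripper open.
Joint ranges: [-2.94, 2.94], [-0.97, 2.17], [0.19, 2.56], [-1.23, 4.37], [0.02, 3.11], [-2.88, 2.88]. Speed limits (rad/s): [2.39, 2.39, 3.01, 3.14, 3.14, 3.14].

## Interface

Orientations are given as a unit quaternion [w, x, y, z].
In Python, from rig import sensors, capture, order, ctrl gives the robot as it stands. The module is installed in compiled form; this text tells all that it offers.
- The arm moves only by the tool play_rows, never from a script. Its argument "deltas" is a list of rows, each a list of 7 numbers: the shift along the world's x, y, z in units of 40 mm (1.0 is 40 mm), then the turn, a rotation vector about the world's x, y, z in units of 6 degrees (1.0 is 6 degrees), then the opening, from -1 (shut) to 1 (fully open). A call has 1 to 8 rows; each row shifts and turns the commanded pose from where the row before left it; what a row does not reach is not made up. A row lasts 1/12 s, in which the tool goes at most 41.7 mm and 7.16 degrees, less where a joint would pass 70% of its speed; a pose out of reach is approached as far as the arm can. A call is refused whole if a number of a shift passes 1 or a number of a turn 1, either way. A call with a gripper value outside its range is refused whole. The fingers move at their own pace and stop on an object; "squeeze" is the grip in N (left out, the last holds). Time passes only in rows, so rows that do not move let the fingers close. It gives the time, the measured TCP pose, the force and the opening at its end, in the units of the state.
- sensors.sense(): the state, without advancing time (a new reading comes with each control period).
- capture(name): name is "side" or "top" or "wrist"; returns a dict with "pixels" (420x560x3 uint8, red, green, blue), "z_map" (420x560 float32, mm along the optical axis (not along the pixel's ray), 0 where there is no reading), "fx", "fy", "cx", "cy" (pixels), "eye" and "rotation" of the camera in the world; the wrist camera has in their place "tool_from_camera" (4x4, takes a point from camera to tool coordinates, whose origin is the TCP and whose axes are the flange's). Camera axes: x right, y down, z forward; pixel columns grow to the right and rows downward; lengths in mm; the calibration is good to about 2 mm. The wrist camera is an equidistant fisheye: a pixel r from the principal point sees the ray r / f radians off the axis. A picture is of the moment at which its call begins: read the wrist's pose just before it.
- order.finish_job(): hands the job in, once; it reports no verdict.
The state is a dict: "time_s": time; "joints": joint angles; "dq": joint speeds; "tau": joint torques, N m; "eef_pos": TCP position; "ee_rot": TCP orientation; "force": force on the tool from outside, world axes, zero at the start; "wrist_torque": the same for the moment, N m; "grip_width": opening from 0.0 (shut) to 1.0 (fully open).
Only numpy, scipy, OpenCV 4.12 (cv2) and the standard library are available. Lean on these libraries where they do the work, as an engineer would, in place of code of your own. Each camera call takes 0.05 s, during which the arm holds its last target. There are 200 camera calls.

## Working session

There is one attempt and no reset: what is moved stays moved. The work goes in short steps, Python scripts to look and compute and a tool call to move; the robot and the scene stay as the last step left them, time stands still between calls to the robot, and variables do not carry over. Pictures are saved under pics/ and viewed, about 8 in all and at most 12, crops included, and the job is handed in when it is done.

Besides the shell and the picture viewer there is one more tool, called after "Emit:" as a command line: name --pt "numbers of a row" for each row, then --argument value for the rest. play_rows: Moves the arm, as the interface text tells. Its arguments: {"type":"object","properties":{"deltas":{"type":"array","items":{"type":"array","items":{"type":"number"}}},"squeeze":{"type":"number"}},"required":["deltas"]}

```bash
mkdir -p pics
cat > h.py <<'E'
from rig import sensors,capture,order,ctrl
import numpy as np,cv2
def pts(c):
    z=c["z_map"];v,u=np.indices(z.shape)
    P=np.stack([(u-c["cx"])/c["fx"]*z,(v-c["cy"])/c["fy"]*z,z],-1)
    W=P@np.array(c["rotation"]).T+np.array(c["eye"])
    W[z==0]=np.nan
    return W
def save(c,n): cv2.imwrite(f"pics/{n}.png",cv2.cvtColor(c["pixels"],cv2.COLOR_RGB2BGR))
E
python3 - <<'E'
from h import *
s=sensors.sense();print(s)
for n in("top","side"):
    c=capture(n);save(c,n+"0");W=pts(c);np.save(n+"0.npy",W);np.save(n+"p.npy",c["pixels"])
    print(n,c["eye"],c["rotation"])
    for r in range(20,420,40): print(r,[tuple(np.round(W[r,k]).tolist()) for k in range(40,560,80)])
E
```

```text
{'time_s': 0.0, 'joints': array([ 1.11561767e+00,  3.13482054e-01,  1.49846292e+00, -8.45379265e-06,
        1.33100234e+00, -2.23436035e-01]), 'dq': array([-0.00127618, -0.00042987, -0.00011241, -0.00118715,  0.00119078,
       -0.000576  ]), 'tau': array([ 1.96309537e-05, -4.12260854e+01, -2.59750772e+01, -6.38186020e-05,
        3.99119861e-03, -1.07231114e-05]), 'eef_pos': array([120.49083427, 510.71206178, 230.70895318]), 'ee_rot': array([-2.21566493e-04,  1.15611176e-01,  9.93294315e-01, -6.40076549e-04]), 'force': array([-0.49055123, -0.16079687,  0.33488837]), 'wrist_torque': array([-0.03121444, -0.01355569, -0.02374377]), 'grip_width': 0.9999198189266904}Traceback (most recent call last):
  File "<stdin>", line 4, in <module>
  File "h.py", line 6, in pts
    W=P@np.array(c["rotation"]).T+np.array(c["eye"])
      ~^~~~~~~~~~~~~~~~~~~~~~~~~~
ValueError: matmul: Input operand 1 has a mismatch in its core dimension 0, with gufunc signature (n?,k),(k,m?)->(n?,m?) (size 4 is different from 3)
```

View pics/top0.png

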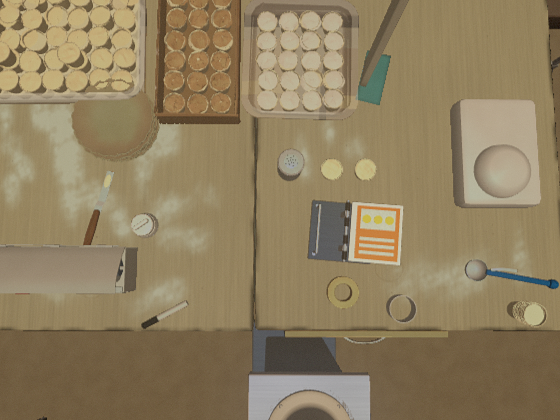

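The top view shows the leaf, orange face up, at about pixels (350–402, 203–264). The base plate is to its left at (310–348), the shaker at (291,162), the cups at (332,169) and (365,169), and the tape at (343,292). The camera rotation turned out to be a quaternion, so I'll fix the helper.

```bash
sed -i 's/^import numpy/from scipy.spatial.transform import Rotation as Ro\nimport numpy/; s/np.array(c\["rotation"\]).T/Ro.from_quat(np.roll(c["rotation"],-1)).as_matrix().T/' h.py
python3 - <<'E'
from h import *
for n in("top","side"):
    c=capture(n);save(c,n+"1");W=pts(c);np.save(n+"0.npy",W)
    print(n,c["eye"],c["rotation"])
    if n=="top":
        for u,v in [(355,210),(355,258),(398,210),(398,258),(376,234),(330,234),(313,205),(309,258),(291,162),(332,169),(365,169),(343,279),(450,300),(318,230),(347,210),(347,255)]: print((u,v),np.round(W[v,u]))
E
```

```text
top [ 477.43290987  104.69938544 1087.43006258] [-0.0339233   0.70778365 -0.70462314  0.03738633]
(355, 210) [ 578. -112.   79.]
(355, 258) [ 457. -109.   83.]
(398, 210) [ 577. -218.   89.]
(398, 258) [ 457. -215.   89.]
(376, 234) [nan nan nan]
(330, 234) [519. -58.   8.]
(313, 205) [597. -12.  12.]
(309, 258) [455.  -1.   9.]
(291, 162) [695.  52. 106.]
(332, 169) [689. -59.  49.]
(365, 169) [ 690. -147.   47.]
(343, 279) [400. -89.  23.]
(450, 300) [ 345. -377.    6.]
(318, 230) [527. -18.  70.]
(347, 210) [577. -91.  80.]
(347, 255) [ 463. -103.   11.]
side [561.27308992 794.94445382 692.17518373] [ 0.00525931 -0.01283105  0.91087898 -0.41244053]
```

View pics/side1.png

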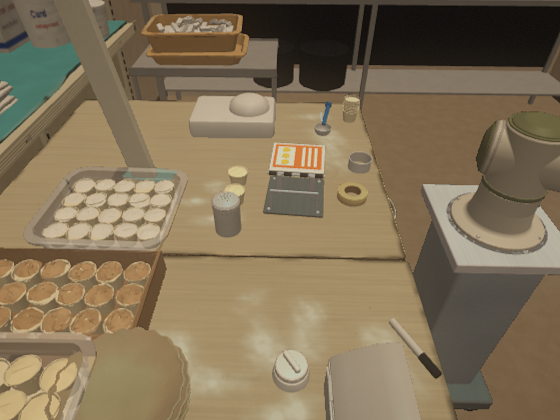

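The side view agrees: the leaf (270–325, 145–177) is on the far, right-hand side. The base plate and wire rest are bare towards the camera, and the tape is at (352,193). Next I'll fit the poses.

Run:
```python
from h import *
c=capture("top");W=np.load("top0.npy");S=np.load("side0.npy");p=c["pixels"].astype(int)
def box(m,n):
    r=cv2.minAreaRect(m[:,:2].astype(np.float32));print(n,len(m),[np.round(a,1) for a in r], np.round(cv2.boxPoints(r)).tolist())
for n,A in(("top",W),("side",S)):
    A=A.reshape(-1,3)
    i=(A[:,0]>420)&(A[:,0]<620)&(A[:,1]>-260)&(A[:,1]<70)
    L=A[i&(A[:,2]>73)&(A[:,2]<130)&(A[:,1]<-108)]
    b,*_=np.linalg.lstsq(np.c_[L[:,:2],np.ones(len(L))],L[:,2],rcond=None)
    print(n,"plane",np.round(b,3),"z at y=-92",np.dot(b,[520,-92,1])); box(A[i&(A[:,2]>60)&(A[:,2]<130)&(A[:,1]<-95)],"leaf")
    box(A[i&(A[:,2]>4)&(A[:,2]<30)],"base")
    for nm,x,y,z in(("tape",400,-95,12),("ring",345,-235,10),("cupb",690,-59,30),("cupa",690,-147,30),("shaker",700,50,40)):
        q=A[(np.hypot(A[:,0]-x,A[:,1]-y)<65)&(A[:,2]>z)]
        if len(q):print(nm,np.round(q.min(0)),np.round(q.max(0)))
```

```text
top plane [-5.0000e-03 -8.4000e-02  7.5022e+01] z at y=-92 80.18348313136691
leaf 3070 [array([ 522. , -157.5]), array([134.2, 152.3]), np.float64(85.5)] [[441.0, -218.0], [593.0, -230.0], [603.0, -97.0], [451.0, -85.0]]
base 2338 [array([519.7, -95.5]), array([329. , 199.7]), np.float64(89.8)] [[419.0, -260.0], [619.0, -260.0], [620.0, 69.0], [420.0, 69.0]]
tape [ 336. -136.   12.] [464. -47.  87.]
ring [ 292. -275.   10.] [ 362. -204.   42.]
cupb [ 663. -124.   33.] [718. -30.  51.]
cupa [ 663. -177.   37.] [720. -82.  49.]
shaker [664.  19.  40.] [731.  87. 110.]
side plane [-7.0000e-03 -8.3000e-02  7.4891e+01] z at y=-92 79.15074862652581
leaf 1507 [array([ 520. , -159.2]), array([136.2, 151. ]), np.float64(86.4)] [[440.0, -222.0], [591.0, -232.0], [600.0, -96.0], [449.0, -86.0]]
base 1871 [array([527.5, -53.2]), array([244.6, 184.2]), np.float64(86.6)] [[428.0, -170.0], [612.0, -181.0], [627.0, 63.0], [443.0, 74.0]]
tape [ 335. -137.   12.] [465. -43.  85.]
ring [ 290. -277.   10.] [ 359. -202.   39.]
cupb [ 661. -124.   30.] [717. -34.  46.]
cupa [ 659. -178.   30.] [717. -85.  46.]
shaker [662.  23.  40.] [728.  91. 109.]
```

Both views give the stand at a yaw of about −4°, with the spine at about (527, −88, 75) and the leaf at about 0.084 rad. The leaf fits at 151 × 136 mm, against 150 × 138 mm given.

Plan:
1. Shut the fingers and tilt the tool 50° forward along the spine.
2. Slide the fingertips under the leaf's front outer corner, beyond the base plate.
3. Follow the arc over with the orientation fixed.
4. Press down from above on the left side.

Emit:
play_rows --pt "0.5 -0.9 0.25 0 0 0.19 -1" --pt "0.5 -0.9 0.25 0 0 0.19 -1" --pt "0.5 -0.9 0.25 0 0 0.19 -1" --pt "0.5 -0.9 0.25 0 0 0.2 -1" --pt "0.5 -0.9 0.25 0 0 0.2 -1" --pt "0.5 -0.9 0.25 0 0 0.2 -1" --pt "0.5 -0.9 0.25 0 0 0.2 -1" --pt "0.5 -0.9 0.25 0 0 0.2 -1"

```text
time_s: 0.87
eef_pos: [278.1, 226.0, 310.5]
ee_rot: [0.0, 0.033, 0.999, 0.0]
force: [0.6, 0.5, 0.4]
grip_width: -0.002
```

Emit:
play_rows --pt "0.25 -1 0 -0.07 -0.99 0 -1" --pt "0.25 -1 0 -0.07 -0.99 0 -1" --pt "0.25 -1 0 -0.07 -0.99 0 -1" --pt "0.25 -1 0 -0.07 -0.99 0 -1" --pt "0.25 -1 0 -0.07 -0.99 0 -1" --pt "0.25 -1 0 -0.07 -0.99 0 -1" --pt "0.25 -1 0 -0.07 -0.99 0 -1" --pt "0.25 -1 0 -0.07 -0.99 0 -1"

```text
time_s: 1.53
eef_pos: [340.1, -13.6, 307.8]
ee_rot: [0.306, 0.029, 0.952, 0.002]
force: [-0.1, 0.4, -0.7]
grip_width: -0.003
```

Emit:
play_rows --pt "0.1 -0.8 0 -0.05 -0.6 0 -1" --pt "0.1 -0.8 0 -0.05 -0.6 0 -1" --pt "0.1 -0.8 0 0 -0.6 0 -1" --pt "0.1 -0.8 0 0 0 0 -1" --pt "0 0 0 0 0 0 -1" --pt "0 0 0 0 0 0 -1"

```text
time_s: 2.03
eef_pos: [356.3, -123.1, 307.9]
ee_rot: [0.374, 0.03, 0.927, 0.004]
force: [0.8, 0.4, -0.2]
grip_width: -0.001
```

Emit:
play_rows --pt "0.2 -0.42 -0.7 0 -0.5 0 -1" --pt "0.2 -0.42 -0.7 0 -0.5 0 -1" --pt "0.2 -0.42 -0.8 0 0 0 -1" --pt "0.2 -0.42 -0.8 0 0 0 -1" --pt "0 0 -0.7 0 0 0 -1" --pt "0 0 0 0 0 0 -1" --pt "0 0 0 0 0 0 -1"

```text
time_s: 2.62
eef_pos: [431.8, -131.4, 229.2]
ee_rot: [0.375, 0.066, 0.925, -0.004]
force: [-0.0, -0.2, 0.6]
grip_width: 0.0
```

Run:
```python
from h import *
s=sensors.sense();print(s["eef_pos"],s["ee_rot"],s["joints"])
q=s["ee_rot"];print(Ro.from_quat(np.roll(q,-1)).as_matrix().round(3))
a=capture("top");b=capture("side")
cv2.imwrite("pics/m.png",cv2.cvtColor(np.hstack([a["pixels"][120:400,220:480],b["pixels"][60:340,200:560]]),cv2.COLOR_RGB2BGR))
```

```text
[ 431.81495219 -131.42450237  229.18547331] [ 0.37541292  0.06569615  0.92451751 -0.00406538] [-0.85815399 -0.17835427  2.23685751  0.8817387   0.68387041 -2.87993564]
[[-0.709  0.125  0.694]
 [ 0.118  0.991 -0.057]
 [-0.695  0.042 -0.718]]
```

View pics/m.png

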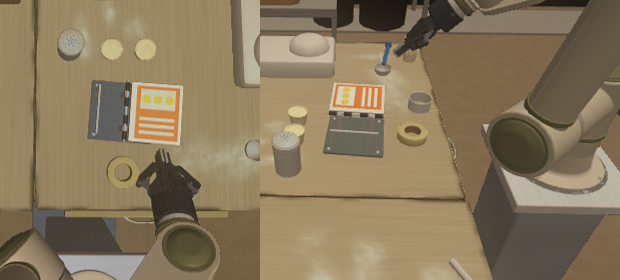

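The overlay shows the gripper above and in front of the stand, with nothing disturbed. Joint 6 has run into its limit of −2.88, which explains the missed motion. I'll turn the tool half a turn about its own axis; the shape is the same that way round.

Emit:
play_rows --pt "0 0 0 0.8 -0.06 -0.82 -1" --pt "0 0 0 0.8 -0.06 -0.82 -1" --pt "0 0 0 0.8 -0.06 -0.82 -1" --pt "0 0 0 0.8 -0.06 -0.82 -1" --pt "0 0 0 0.8 -0.06 -0.82 -1" --pt "0 0 0 0.8 -0.06 -0.82 -1" --pt "0 0 0 0.8 -0.06 -0.82 -1" --pt "0 0 0 0.8 -0.06 -0.82 -1"

```text
time_s: 3.38
eef_pos: [431.7, -133.6, 230.7]
ee_rot: [0.333, 0.488, 0.788, 0.172]
force: [-0.4, -0.1, 0.6]
grip_width: -0.003
```

```bash
cat > st.py <<'E'
from h import *
s=sensors.sense();print(s["eef_pos"].round(1),s["joints"].round(2),s["force"].round(1),s["time_s"])
R=Ro.from_quat(np.roll(s["ee_rot"],-1));print(R.as_matrix().round(3))
a=np.radians(-4.1);t=np.radians(50)
d=np.array([np.sin(t)*np.cos(a),np.sin(t)*np.sin(a),-np.cos(t)]);y=np.array([np.sin(a),-np.cos(a),0])
T=Ro.from_matrix(np.c_[np.cross(y,d),y,d])
print("rotvec to target, units",np.round((T*R.inv()).as_rotvec(degrees=True)/6,2))
E
python3 st.py
```

```text
[ 431.7 -133.6  230.7] [-0.86 -0.18  2.23  0.88  0.69 -1.91] [-0.4 -0.1  0.6] 3.3833
[[-0.301  0.656  0.692]
 [ 0.884  0.464 -0.055]
 [-0.357  0.595 -0.72 ]]
rotvec to target, units [ 14.64  -1.7  -13.7 ]
```

Emit:
play_rows --pt "0 0 0 0.81 -0.09 -0.76 -1" --pt "0 0 0 0.81 -0.09 -0.76 -1" --pt "0 0 0 0.81 -0.09 -0.76 -1" --pt "0 0 0 0.81 -0.09 -0.76 -1" --pt "0 0 0 0.81 -0.09 -0.76 -1" --pt "0 0 0 0.81 -0.09 -0.76 -1" --pt "0 0 0 0.81 -0.09 -0.76 -1" --pt "0 0 0 0.81 -0.09 -0.76 -1"

```text
time_s: 4.05
eef_pos: [431.7, -133.7, 230.7]
ee_rot: [0.219, 0.78, 0.486, 0.328]
force: [0.4, -0.3, -0.8]
grip_width: -0.0
```

Emit:
play_rows --pt "-0.3 -0.4 0 0.81 -0.09 -0.76 -1" --pt "-0.3 -0.4 0 0.81 -0.09 -0.76 -1" --pt "-0.3 -0.4 0 0.81 -0.09 -0.76 -1" --pt "-0.15 -0.2 0 0.81 -0.09 -0.76 -1" --pt "0 0 0 0.81 -0.09 -0.76 -1" --pt "0 0 0 0.81 -0.09 -0.76 -1" --pt "0 0 0 0.81 -0.09 -0.76 -1" --pt "0 0 0 0.81 -0.09 -0.76 -1"

```text
time_s: 4.72
eef_pos: [389.5, -189.8, 230.5]
ee_rot: [0.059, 0.905, 0.08, 0.414]
force: [-0.2, 0.1, -0.3]
grip_width: 0.001
```

Emit:
play_rows --pt "0 0 0 0.81 -0.09 -0.76 -1" --pt "0 0 0 0.81 -0.09 -0.76 -1" --pt "0 0 0 0 0 0 -1" --pt "0 0 0 0 0 0 -1"

```text
time_s: 5.05
eef_pos: [389.6, -189.5, 230.1]
ee_rot: [0.017, 0.906, -0.024, 0.421]
force: [0.3, -0.3, 0.0]
grip_width: -0.001
```

```bash
python3 st.py
```

```text
[ 389.6 -189.5  230.1] [-1.19 -0.2   2.3   1.06  0.91 -0.21] [ 0.3 -0.3  0. ] 5.05
[[ 0.644 -0.058  0.763]
 [-0.03  -0.998 -0.05 ]
 [ 0.764  0.01  -0.645]]
rotvec to target, units [ 0.09 -0.03 -0.13]
```

Emit:
play_rows --pt "0 0 -0.65 0 0 0 -1" --pt "0 0 -0.65 0 0 0 -1" --pt "0 0 -0.65 0 0 0 -1" --pt "0 0 -0.65 0 0 0 -1" --pt "0 0 -0.63 0 0 0 -1" --pt "0 0 0 0 0 0 -1" --pt "0 0 0 0 0 0 -1"

```text
time_s: 5.63
eef_pos: [389.8, -189.2, 100.0]
ee_rot: [0.014, 0.907, -0.026, 0.421]
force: [0.0, 0.1, 1.0]
grip_width: 0.003
```

```bash
python3 st.py
python3 - <<'E'
from h import *
b=capture("side");p=b["pixels"][50:270,220:500]
cv2.imwrite("pics/m2.png",cv2.resize(cv2.cvtColor(p,cv2.COLOR_RGB2BGR),None,fx=2.5,fy=2.5))
E
```

```text
[ 389.8 -189.2  100. ] [-1.19  0.19  2.46  1.54  0.76 -0.9 ] [0.  0.1 1. ] 5.6333
[[ 0.645 -0.059  0.762]
 [-0.035 -0.998 -0.047]
 [ 0.764  0.004 -0.646]]
rotvec to target, units [ 0.03 -0.04 -0.12]
```

View pics/m2.png

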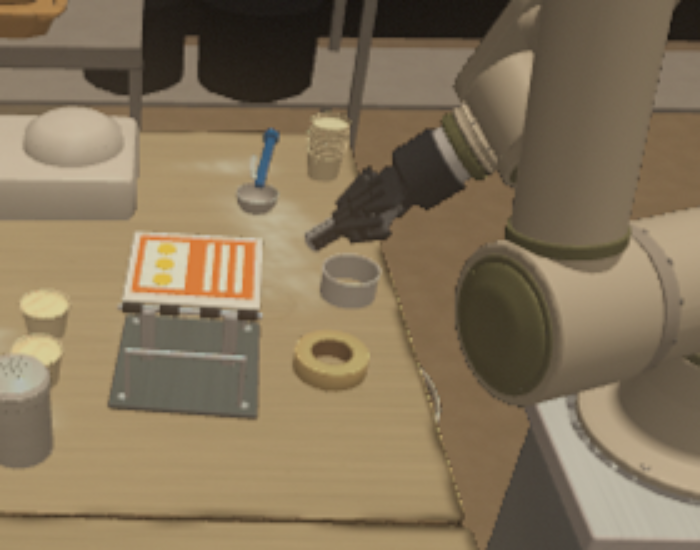

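The fingertips, at crop (318,240), are in front of the leaf's outer corner and above the ring, and the path is clear. Now I'll slide in along the tool axis.

Emit:
play_rows --pt "0.35 -0.03 -0.3 0 0 0 -1" --pt "0.35 -0.03 -0.3 0 0 0 -1" --pt "0.35 -0.03 -0.3 0 0 0 -1" --pt "0.35 -0.03 -0.3 0 0 0 -1" --pt "0.35 -0.03 -0.29 0 0 0 -1" --pt "0.35 -0.03 -0.29 0 0 0 -1" --pt "0 0 0 0 0 0 -1" --pt "0 0 0 0 0 0 -1"

```text
time_s: 6.35
eef_pos: [474.6, -196.6, 30.7]
ee_rot: [0.015, 0.906, -0.025, 0.422]
force: [0.1, 0.5, -0.0]
grip_width: -0.0
```

```bash
python3 st.py
python3 - <<'E'
from h import *
b=capture("top");p=b["pixels"][180:320,300:440]
b2=capture("side")["pixels"][120:260,240:420]
cv2.imwrite("pics/m3.png",cv2.resize(cv2.cvtColor(np.hstack([p,b2]),cv2.COLOR_RGB2BGR),None,fx=2.5,fy=2.5))
E
```

```text
[ 474.6 -196.6   30.7] [-0.94  0.52  2.28  1.97  0.69 -1.17] [ 0.1  0.5 -0. ] 6.35
[[ 0.642 -0.058  0.764]
 [-0.032 -0.998 -0.049]
 [ 0.766  0.007 -0.643]]
rotvec to target, units [ 0.07 -0.01 -0.13]
```

View pics/m3.png

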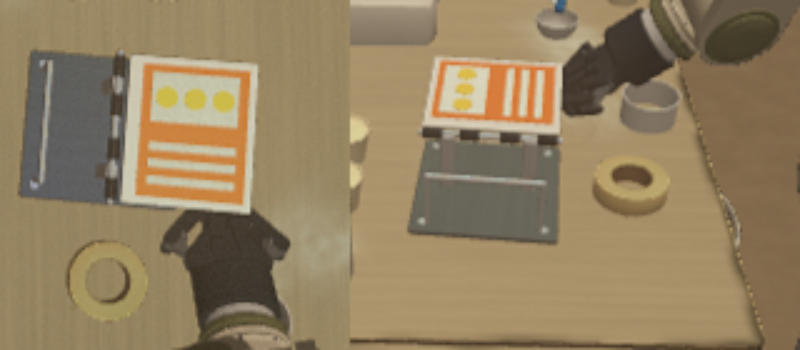

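The fingertips are under the front outer corner of the leaf (crop (215,210)). The knuckles stay in front of the leaf's edge and the force is about zero. Next I'll compute the arc.

```bash
cat > arc.py <<'E'
import numpy as np
sp=np.array([527,-88,75.]);a=np.radians(-4.1)
u=np.array([np.cos(a),np.sin(a),0]);v=np.array([-np.sin(a),np.cos(a),0]);z=np.array([0,0,1.])
def tip(th,r=112,s=-45):
    c=np.cos(th);off=2.5+15*np.sin(th)+(39*c if c>0 else -8.5*c)
    return sp+s*u+r*(-c*v+np.sin(th)*z)+off*(-np.sin(th)*v-c*z)
if __name__=="__main__":
    P=[np.array([474.6,-196.6,30.7])]
    for th in np.arange(0.1,3.15,.1):
        P.append(tip(th));print(round(th,2),P[-1].round(),((P[-1]-P[-2])/40).round(2).tolist())
E
python3 arc.py
```

```text
0.1 [ 474. -200.   44.] [-0.02, -0.09, 0.32]
0.2 [ 474. -203.   54.] [-0.0, -0.07, 0.27]
0.3 [ 474. -205.   66.] [-0.0, -0.04, 0.29]
0.4 [ 474. -205.   78.] [-0.0, -0.01, 0.3]
0.5 [ 474. -204.   90.] [0.0, 0.03, 0.31]
0.6 [ 474. -201.  103.] [0.0, 0.06, 0.31]
0.7 [ 474. -197.  115.] [0.01, 0.1, 0.31]
0.8 [ 474. -192.  127.] [0.01, 0.14, 0.3]
0.9 [ 475. -184.  139.] [0.01, 0.18, 0.29]
1.0 [ 476. -176.  150.] [0.02, 0.22, 0.27]
1.1 [ 476. -165.  160.] [0.02, 0.26, 0.25]
1.2 [ 477. -154.  168.] [0.02, 0.29, 0.22]
1.3 [ 478. -141.  176.] [0.02, 0.32, 0.18]
1.4 [ 479. -127.  181.] [0.02, 0.34, 0.14]
1.5 [ 480. -113.  185.] [0.03, 0.36, 0.1]
1.6 [481. -99. 187.] [0.02, 0.34, 0.05]
1.7 [482. -89. 188.] [0.02, 0.26, 0.02]
1.8 [483. -78. 188.] [0.02, 0.27, -0.0]
1.9 [483. -67. 187.] [0.02, 0.27, -0.03]
2.0 [484. -56. 185.] [0.02, 0.27, -0.06]
2.1 [485. -45. 182.] [0.02, 0.27, -0.08]
2.2 [486. -35. 177.] [0.02, 0.26, -0.11]
2.3 [486. -25. 171.] [0.02, 0.25, -0.14]
2.4 [487. -15. 165.] [0.02, 0.24, -0.17]
2.5 [488.  -6. 157.] [0.02, 0.22, -0.2]
2.6 [488.   2. 148.] [0.01, 0.2, -0.22]
2.7 [489.   9. 138.] [0.01, 0.18, -0.25]
2.8 [489.  15. 127.] [0.01, 0.15, -0.27]
2.9 [490.  20. 116.] [0.01, 0.12, -0.29]
3.0 [490.  24. 104.] [0.01, 0.09, -0.3]
3.1 [490.  26.  91.] [0.0, 0.06, -0.31]
```

Emit:
play_rows --pt "0 -0.05 0.2 0 0 0 -1" --pt "0 -0.05 0.2 0 0 0 -1" --pt "0 -0.05 0.2 0 0 0 -1" --pt "0 -0.03 0.2 0 0 0 -1" --pt "0 -0.02 0.2 0 0 0 -1" --pt "0 0 0.2 0 0 0 -1" --pt "0 0.01 0.25 0 0 0 -1" --pt "0 0 0 0 0 0 -1"

```text
time_s: 7.12
eef_pos: [473.4, -204.6, 89.0]
ee_rot: [0.016, 0.906, -0.026, 0.422]
force: [-0.0, -0.6, -0.2]
grip_width: -0.005
```

```bash
cat > leaf.py <<'E'
from h import *
from arc import *
def rd(n):
    W=pts(capture(n)).reshape(-1,3)-sp
    x,y,h=W@u,W@v,W[:,2]
    k=(x>15)&(x<70)&(np.hypot(y,h)>20)&(np.hypot(y,h)<134)&(h>-2)
    th=np.arctan2(h[k],-y[k]);return np.median(th).round(3) if k.any() else None,k.sum()
print("leaf",rd("top"),rd("side"))
E
python3 st.py; python3 leaf.py
```

```text
[ 473.4 -204.6   89. ] [-0.95  0.34  2.26  1.71  0.64 -0.86] [-0.  -0.6 -0.2] 7.1167
[[ 0.643 -0.06   0.763]
 [-0.033 -0.998 -0.051]
 [ 0.765  0.008 -0.644]]
rotvec to target, units [ 0.08 -0.02 -0.11]
leaf (np.float64(0.656), np.int64(1046)) (np.float64(0.639), np.int64(780))
```

The leaf is lifting smoothly, at about 0.62 rad. I'll continue along the arc.

Emit:
play_rows --pt "0 0.05 0.31 0 0 0 -1" --pt "0.01 0.1 0.31 0 0 0 -1" --pt "0.01 0.14 0.3 0 0 0 -1" --pt "0.01 0.18 0.29 0 0 0 -1" --pt "0.02 0.22 0.27 0 0 0 -1" --pt "0.02 0.26 0.25 0 0 0 -1" --pt "0.02 0.29 0.22 0 0 0 -1" --pt "0 0 0 0 0 0 -1"

```text
time_s: 7.88
eef_pos: [477.4, -153.1, 165.8]
ee_rot: [0.015, 0.906, -0.025, 0.422]
force: [-0.9, -1.0, 0.5]
grip_width: -0.002
```

```bash
python3 st.py; python3 leaf.py
```

```text
[ 477.4 -153.1  165.8] [-0.84  0.09  2.26  1.44  0.57 -0.41] [-0.9 -1.   0.5] 7.8833
[[ 0.643 -0.058  0.763]
 [-0.033 -0.998 -0.048]
 [ 0.765  0.006 -0.644]]
rotvec to target, units [ 0.05 -0.02 -0.13]
leaf (np.float64(1.377), np.int64(542)) (np.float64(1.364), np.int64(901))
```

Emit:
play_rows --pt "0.02 0.32 0.18 0 0 0 -1" --pt "0.02 0.34 0.14 0 0 0 -1" --pt "0.03 0.36 0.1 0 0 0 -1" --pt "0.02 0.34 0.05 0 0 0 -1" --pt "0.02 0.26 0.02 0 0 0 -1" --pt "0.02 0.27 0 0 0 0 -1" --pt "0.02 0.27 -0.03 0 0 0 -1" --pt "0 0 0 0 0 0 -1"

```text
time_s: 8.65
eef_pos: [483.2, -67.2, 182.2]
ee_rot: [0.014, 0.907, -0.026, 0.42]
force: [0.4, -0.2, 0.1]
grip_width: -0.005
```

```bash
python3 st.py; python3 leaf.py
```

```text
[483.2 -67.2 182.2] [-0.6  -0.    2.3   1.45  0.4  -0.24] [ 0.4 -0.2  0.1] 8.65
[[ 0.646 -0.059  0.761]
 [-0.035 -0.998 -0.047]
 [ 0.763  0.004 -0.647]]
rotvec to target, units [ 0.03 -0.05 -0.12]
leaf (np.float64(1.815), np.int64(180)) (np.float64(1.892), np.int64(655))
```

The leaf is past vertical, at about 1.87 rad. Joint 5 is getting close to singular, so I'll make the tool steeper before pushing down.

Emit:
play_rows --pt "0 0 0 0.03 0.5 0 -1" --pt "0 0 0 0.03 0.5 0 -1" --pt "0 0 0 0.03 0.5 0 -1" --pt "0 0 0 0.03 0.5 0 -1" --pt "0 0 0 0.03 0.5 0 -1" --pt "0 0 0 0.03 0.5 0 -1" --pt "0 0 0 0.03 0.5 0 -1" --pt "0 0 0 0.03 0.5 0 -1"

```text
time_s: 9.42
eef_pos: [483.2, -68.5, 182.7]
ee_rot: [0.008, 0.972, -0.028, 0.232]
force: [-0.6, 0.5, -0.3]
grip_width: 0.002
```

```bash
python3 st.py
```

```text
[483.2 -68.5 182.7] [-0.48  0.06  2.02  0.31  0.65  0.94] [-0.6  0.5 -0.3] 9.4167
[[ 0.891 -0.058  0.45 ]
 [-0.051 -0.998 -0.028]
 [ 0.451  0.002 -0.892]]
rotvec to target, units [-0.23 -3.86 -0.12]
```

Emit:
play_rows --pt "0.02 0.27 -0.06 0 0 0 -1" --pt "0.02 0.27 -0.08 0 0 0 -1" --pt "0.02 0.26 -0.11 0 0 0 -1" --pt "0.02 0.25 -0.14 0 0 0 -1" --pt "0.02 0.24 -0.17 0 0 0 -1" --pt "0.02 0.22 -0.2 0 0 0 -1" --pt "0.01 0.2 -0.22 0 0 0 -1" --pt "0 0 0 0 0 0 -1"

```text
time_s: 10.08
eef_pos: [487.9, 1.3, 141.9]
ee_rot: [0.007, 0.972, -0.027, 0.232]
force: [0.4, -1.0, -0.3]
grip_width: 0.001
```

```bash
python3 st.py; python3 leaf.py
```

```text
[487.9   1.3 141.9] [-0.3   0.13  2.07  0.23  0.49  1.15] [ 0.4 -1.  -0.3] 10.0833
[[ 0.891 -0.056  0.451]
 [-0.05  -0.998 -0.026]
 [ 0.451  0.001 -0.892]]
rotvec to target, units [-0.24 -3.85 -0.14]
leaf (np.float64(2.504), np.int64(835)) (np.float64(2.508), np.int64(52))
```

Emit:
play_rows --pt "0.01 0.18 -0.25 0 0 0 -1" --pt "0.01 0.15 -0.27 0 0 0 -1" --pt "0.01 0.12 -0.29 0 0 0 -1" --pt "0.01 0.05 -0.25 0 0 0 -1" --pt "0 0 0 0 0 0 -1"

```text
time_s: 10.6
eef_pos: [489.9, 20.8, 100.2]
ee_rot: [0.007, 0.972, -0.027, 0.233]
force: [-0.2, 0.3, -0.3]
grip_width: 0.002
```

```bash
python3 st.py; python3 leaf.py
```

```text
[489.9  20.8 100.2] [-0.24  0.22  2.11  0.24  0.36  1.18] [-0.2  0.3 -0.3] 10.6
[[ 0.89  -0.057  0.452]
 [-0.05  -0.998 -0.027]
 [ 0.453  0.001 -0.892]]
rotvec to target, units [-0.24 -3.84 -0.14]
leaf (np.float64(2.912), np.int64(988)) (np.float64(2.924), np.int64(454))
```

Emit:
play_rows --pt "0 0 -0.1 0 0 0 -1" --pt "0 0 -0.1 0 0 0 -1" --pt "0 0 -0.1 0 0 0 -1" --pt "0 0 -0.08 0 0 0 -1" --pt "0 0 0 0 0 0 -1"

```text
time_s: 11.12
eef_pos: [490.1, 21.2, 85.5]
ee_rot: [0.007, 0.972, -0.027, 0.233]
force: [0.8, -0.2, -0.3]
grip_width: -0.0
```

Emit:
play_rows --pt "0 0 -0.05 0 0 0 -1" --pt "0 0 0 0 0 0 -1"

```text
time_s: 11.28
eef_pos: [490.2, 21.2, 83.9]
ee_rot: [0.007, 0.972, -0.027, 0.234]
force: [0.1, 0.6, 0.9]
grip_width: -0.002
```

```bash
python3 st.py; python3 leaf.py
```

```text
[490.2  21.2  83.9] [-0.24  0.26  2.12  0.28  0.31  1.14] [0.1 0.6 0.9] 11.2833
[[ 0.889 -0.056  0.454]
 [-0.049 -0.998 -0.027]
 [ 0.455  0.001 -0.891]]
rotvec to target, units [-0.23 -3.82 -0.14]
leaf (np.float64(3.05), np.int64(998)) (np.float64(3.066), np.int64(563))
```

Emit:
play_rows --pt "0 0 -0.05 0 0 0 -1" --pt "0 0 0 0 0 0 -1"

```text
time_s: 11.55
eef_pos: [490.3, 21.2, 82.0]
ee_rot: [0.007, 0.972, -0.027, 0.234]
force: [0.8, 0.3, 0.8]
grip_width: -0.001
```

Emit:
play_rows --pt "0 0 -0.05 0 0 0 -1" --pt "0 0 0 0 0 0 -1"

```text
time_s: 11.72
eef_pos: [490.7, 21.2, 80.6]
ee_rot: [0.007, 0.972, -0.027, 0.235]
force: [-5.5, 0.7, 10.2]
grip_width: 0.002
```

Emit:
play_rows --pt "0 0 -0.03 0 0 0 -1" --pt "0 0 0 0 0 0 -1"

```text
time_s: 11.88
eef_pos: [490.9, 21.3, 80.2]
ee_rot: [0.007, 0.972, -0.027, 0.235]
force: [-11.8, 0.4, 21.5]
grip_width: -0.002
```

It has hit a firm stop, so the leaf is seated on the rest. Retreating straight up.

Emit:
play_rows --pt "0 0 0.1 0 0 0 -1" --pt "0 0 0.3 0 0 0 -1" --pt "0 0 0.7 0 0 0 -1" --pt "0 0 0.8 0 0 0 -1" --pt "-0.5 0 0.8 0 0 0 -1" --pt "-0.5 0 0.8 0 0 0 -1" --pt "-0.5 0 0.8 0 0 0 -1" --pt "0 0 0 0 0 0 -1"

```text
time_s: 12.55
eef_pos: [430.1, 21.1, 257.1]
ee_rot: [0.009, 0.971, -0.027, 0.239]
force: [0.8, -1.0, 0.4]
grip_width: -0.003
```

Emit:
play_rows --pt "-0.6 -0.5 0.3 0 0 0 -1" --pt "-0.6 -0.5 0.3 0 0 0 -1" --pt "-0.6 -0.5 0.3 0 0 0 -1" --pt "-0.5 -0.5 0.3 0 0 0 -1" --pt "0 0 0 0 0 0 -1" --pt "0 0 0 0 0 0 -1"

```text
time_s: 13.05
eef_pos: [338.0, -60.6, 299.3]
ee_rot: [0.008, 0.972, -0.03, 0.235]
force: [0.2, 0.5, -0.2]
grip_width: -0.003
```

```bash
python3 st.py; python3 leaf.py
python3 - <<'E'
from h import *
from arc import *
im=[]
for n in("top","side"):
    c=capture(n);W=pts(c);A=W.reshape(-1,3);im.append(c["pixels"])
    x,y,h=(A-sp)@u,(A-sp)@v,A[:,2]
    k=(abs(x)<70)&(y>20)&(y<130)&(h>60)&(h<110)
    b,*_=np.linalg.lstsq(np.c_[x[k],y[k],np.ones(k.sum())],h[k],rcond=None);print(n,"leaf plane slope",b.round(3),k.sum())
    k=(abs(x)<110)&(abs(y)<160)&(h>60)&(h<110)
    r=cv2.minAreaRect(A[k,:2].astype(np.float32));print("leaf rect",cv2.boxPoints(r).round().tolist())
    for nm,X,Y,z,zm in(("tape",400,-95,12,30),("cupb",690,-55,37,60),("cupa",690,-150,37,60),("shaker",697,54,40,130)):
        q=A[(np.hypot(A[:,0]-X,A[:,1]-Y)<46)&(A[:,2]>z)&(A[:,2]<zm)]; B=np.load(n+"0.npy").reshape(-1,3);p=B[(np.hypot(B[:,0]-X,B[:,1]-Y)<46)&(B[:,2]>z)&(B[:,2]<zm)]
        print(nm,(q.mean(0)-p.mean(0)).round(1))
cv2.imwrite("pics/end.png",cv2.cvtColor(np.hstack([im[0][120:340,240:450],im[1][90:310,170:430]]),cv2.COLOR_RGB2BGR))
E
```

```text
[338.  -60.6 299.3] [-0.77 -0.47  2.11  0.33  1.15  0.78] [ 0.2  0.5 -0.2] 13.05
[[ 0.888 -0.062  0.455]
 [-0.054 -0.998 -0.03 ]
 [ 0.456  0.002 -0.89 ]]
rotvec to target, units [-0.23 -3.8  -0.09]
leaf (np.float64(3.075), np.int64(993)) (np.float64(3.091), np.int64(594))
top leaf plane slope [2.0000e-03 3.0000e-03 7.9576e+01] 2402
leaf rect [[445.0, -154.0], [597.0, -167.0], [615.0, 44.0], [463.0, 56.0]]
tape [-0.3 -0.5  0. ]
cupb [-0.1 -0.1 -0.2]
cupa [ 0.3 -0.  -0.3]
shaker [-0.1 -0.   0. ]
side leaf plane slope [2.0000e-03 1.0000e-03 7.8756e+01] 1438
leaf rect [[443.0, -155.0], [596.0, -168.0], [614.0, 46.0], [461.0, 58.0]]
tape [-0.3 -0.5  0.2]
cupb [-0.  -0.1  0.1]
cupa [ 0.2 -0.2  0. ]
shaker [-0.   0.2 -0.1]
```

View pics/end.png

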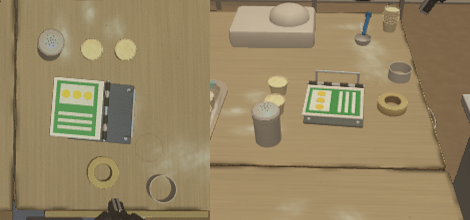

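The picture shows the leaf flat with its green face up on the left, at crop (53–103, 78–140). The bystanders are in place and the gripper is clear.

```bash
python3 -c "
from rig import order;print(order.finish_job())"
```

```text
the job is handed in; nothing more can be done
None
```

The leaf now lies flat on the left, green face up, and I have handed the job in. I slid the shut fingertips under its front outer corner, followed the arc over the spine, pressed it onto the left rest and backed away.

**Last checks, after backing away:**
- **Leaf:** both cameras put its slope within 0.003 rad of level.
- **Stand:** the leaf's outer edge came out about 2 mm from where an unmoved stand would put it, which is within the calibration error.
- **Bystanders:** the cups, shaker and tape roll each moved less than 1 mm by measurement.
- **Robot:** the gripper is about 300 mm up and clear of everything. The robot's clock read about 13 s of the 51 s allowed.

**What did not go smoothly:**
- **Joint limit:** on the way in, joint 6 ran into its range limit, so I turned the tool half a turn to free it. Nothing was touched.
- **Press force:** the last press read about 25 N in total (21.5 N down, 11.8 N sideways). That is firmer than I meant but under the 30 N limit.
- **Angle estimate:** a cruder angle reading from the leaf's upper face gave 3.08 to 3.09 rad. Its offset from the leaf's mid-plane explains the low value.

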